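Index a relay-test carousel by one hole

TASK

Bring the next relay module under the test head by indexing the carousel one hole, counter-clockwise seen from above: press the red plunger down with a fingertip to unlock the turntable, push the yellow fin round to the next hole, and let the plunger spring fully up there so that the table is locked again. Go only one hole and do not turn it backwards, leave the modules sitting in their nests, and do not disturb the other things on the bench.

Things in the scene. Friction and masses are not known exactly. Their poses are not given: they have to be found in the camera images.
- fixture: Carousel screwed to the bench: round foot 276 mm across, fixed aluminium index ring (top 40 mm up, 268 mm across) with 8 holes, 10 mm wide, 45 deg apart at 120 mm radius, and a blue test head on its +x side (post 150 to 180 mm from the axis; arm reaching in to 45 mm from the axis, top 125 mm, probe tips 85 mm up). Origin: turning axis at bench height.
- turntable (a joint): Turntable angle, rad: 0 at the start (locked in a hole), + counter-clockwise from above, next hole at +0.785; play in a hole +-0.01. Unlocked it turns with light friction (about 2 N at the plunger) and stays where left. Its radial arm, ending in a grey block with the red plunger and yellow fin, points along the fixture's -x at angle 0.
- plunger (a joint): Press depth of the red plunger, m: 0 up, 0.012 at its stop; spring 2 N to 6 N. Its brass pin comes up from below the ring; up in a hole it locks, from 0.009 it is clear. Once 0.1 rad or more from a hole the plunger may be let go: the pin rides under the ring (at about 0.009) and springs up by itself into the next hole, stopping the table. Kept pressed, the table runs past.
- plunger_top (a point): Centre of the flat top of the red plunger cap (32 mm diameter, vertical), 156 mm from the turning axis; 78 mm above the bench when up, 66 mm when fully down. The top of the grey block round it (44 mm radially, 64 mm wide) is 60 mm above the bench.
- fin_top (a point): Middle of the top edge of the yellow fin, an upright plate on the grey block on the counter-clockwise side of the plunger (seen from above): 8 mm thick, 44 mm long radially, its top 108 mm above the bench, its flat face towards the plunger 22 mm from the plunger's centre. Pushing on that face turns the table counter-clockwise. It turns with the table.
- table_center (a point): Point on the turning axis at the top of the grey turntable disc (190 mm across), 50 mm above the bench; turns with the table, x axis along the fixture's at angle 0. On the disc stand seven black nests, 36 mm square, 9 mm high, at 68 mm radius.
- nest0 (a point): Seat of the nest that at the start is under the test head: centre of its floor, 52 mm above the bench, 68 mm from the axis. Turns with the table.
- nest1 (a point): The same for the next nest, 45 degrees clockwise of nest0.
- nest2 (a point): The same for the nest 45 degrees clockwise of nest1.
- module_tested: Loose relay module in nest0: 30 mm square green board with a white relay, 20 mm high. Origin: centre of its underside.
- module_next: Loose relay module in nest1, the same with a blue relay; the next one to be tested.
- module_last: Loose relay module in nest2, the same with a blue relay.
- multimeter: Yellow hand multimeter lying on the bench, 150 x 76 x 36 mm. Bystander. Origin: centre of its underside.
- screwdriver: Screwdriver with orange handle, 180 mm long, lying. Bystander.
- flux_bottle: White bottle with red cap, 44 mm diameter, 90 mm high. Bystander. Origin: centre of its underside.
- solder_spool: Blue spool standing on end, 56 mm diameter, 43 mm high. Bystander. Origin: centre of its underside.
- plug_tray: Grey open tray with test plugs, 140 x 100 x 35 mm. Bystander. Origin: centre of its underside.
Not all that is in view belongs to the job. Leave any black or purple look-alike of the module_next alone.

How it is judged:
On the way, in this order (a step that is already met when the one before it is completed fails the run):
1. the plunger is pressed in, clear of the ring, with the table still at its first hole (value of joint plunger above 0.008 m and value of joint turntable below 0.06 rad), for 0.05 s.
2. the table stands at the next hole with the plunger sprung up into it (value of joint turntable between 0.735398 and 0.835398 rad and value of joint plunger below 0.002 m), for 0.2 s.
At the end, for the whole second after the job is handed in: The turntable is at 0.785 +-0.05 rad and at rest, the plunger is up (pressed less than 2 mm) in that hole, and each module is within 12 mm of its nest's seat (all of step 2 and velocity of joint turntable between -0.05 and 0.05 rad/s and distance between module_tested and nest0 below 0.012 m and distance between module_next and nest1 below 0.012 m and distance between module_last and nest2 below 0.012 m); the robot touches nothing.
It fails at once if the table is turned past the next hole (beyond 1.0 rad) (value of joint turntable above 1 rad).
It fails at once if the table is turned backwards (by more than 0.1 rad) (value of joint turntable below -0.1 rad).
It fails at once if a module is lifted or knocked out of its nest (more than 15 mm from its seat) (distance between module_tested and nest0 above 0.015 m or distance between module_next and nest1 above 0.015 m or distance between module_last and nest2 above 0.015 m).
It fails at once if a bystander is moved or lifted by more than 20 mm (distance of any of multimeter, screwdriver, flux_bottle, solder_spool, plug_tray from where it was at the start of the episode above 0.02 m).
It also fails if it takes over 43 s, if anything falls off the work surface, if the arm or the gripper's body presses on something with over 40 N, if the wrist force passes 120 N, or if a joint passes its speed limit or range.

ROBOT

A 6-joint arm with a two-finger parallel gripper is mounted at the origin on the work surface. World frame = base frame: x ahead of the robot, y to its left, z up, the work surface at z = 0. Lengths are in m, angles in rad, forces in N, time in s.
With the tool pointing down it reaches from about 0.4 to 0.825 m from the base axis. Payload 7 kg.
Tool frame: the origin (TCP) lies where the fingers leave the gripper's body, on its centre line; the fingertips stand 73 mm ahead of it and the grasp point (between the pads) lies 54 mm ahead of it; z points along the fingers, y is the line along which they close (so a half turn about z gives the same grasp; the last joint's range is limited). The gripper opens to 85 mm and grips with 20 to 120 N. Pads are 22 mm wide; open, the fingers measure 114 mm over their backs; the gripper's body (76 mm by 85 mm) begins 54 mm behind the grasp point. The pads swing forward as they close: fully open they stand 13 mm farther back than shut.
Start: joints at [-0.936, 0.359, 0.012, 0, -1.224, -0.288], TCP at [0.229, -0.635, 0.304] pointing down, gripper open.
Joint ranges: [-3.07, 3.07], [-1.43, 2.12], [-1.02, 1.25], [-3.03, 1.67], [-3.05, -0], [-3.03, 3.03]. Speed limits (rad/s): [2.39, 2.39, 3.01, 3.14, 3.14, 3.14].

INTERFACE

Orientations are given as a unit quaternion [x, y, z, w].
In Python, from bench import env gives the robot as it stands.
- The arm moves only by the tool move_arm, never from a script. Its argument "steps" is a list of rows, each an object with "gripper": the opening, from 0 (shut) to 1 (fully open); "travel": the shift along the tool's x, y, z in cm, a list of three; "angular": the turn, a rotation vector about the tool's x, y, z in degrees, a list of three. A call has 1 to 12 rows; each row shifts and turns the commanded pose from where the row before left it, along the tool's axes as they then stand; what a row does not reach is not made up. A row lasts 1/10 s, in which the tool goes at most 50 mm and 8.59 degrees, less where a joint would pass 70% of its speed; a pose out of reach is approached as far as the arm can. A call with a gripper value outside its range is refused whole. The fingers move at their own pace and stop on an object; "squeeze" is the grip in N (left out, the last holds). Time passes only in rows, so rows that do not move let the fingers close. It gives the time, the measured TCP pose, the force, the opening and the grip force at its end, in the units of the state.
- env.read_state(): the state, without advancing time (a new reading comes with each control period).
- env.snapshot(name): name is "scene" or "top" or "wrist"; returns the picture (480x640x3 uint8, blue, green, red); there is no depth.
- env.get_calibration(name): a dict with "intrinsics" (3x3 intrinsics, pixels), "D" ([k1, k2, p1, p2, k3] as OpenCV has them; the pictures are not rectified), "world_from_camera" (4x4, takes a point from camera to world coordinates); the wrist camera has in their place "mount" (4x4, takes a point from camera to tool coordinates, whose origin is the TCP and whose axes are the flange's). Camera axes: x right, y down, z forward; pixel columns grow to the right and rows downward; lengths in m; the calibration is good to about 2 mm. A picture is of the moment at which its call begins: read the wrist's pose just before it. get_calibration takes no time and is no camera call.
- env.close_job(): hands the job in; it is judged then, once.
The state is a dict: "time_s": time; "q": joint angles; "qvel": joint speeds; "joint_efforts": joint torques, N m; "tool_pos": TCP position; "eef_rot": TCP orientation; "wrist_force": force on the tool from outside, world axes, zero at the start; "ft_torque": the same for the moment, N m; "grip_width": opening from 0.0 (shut) to 1.0 (fully open); "finger_force": force on a finger pad.
Only numpy, scipy, OpenCV 4.12 (cv2) and the standard library are available. Lean on these libraries where they do the work, as an engineer would, in place of code of your own. Each camera call takes 0.05 s, during which the arm holds its last target. There are 200 camera calls.

## Working session

There is one attempt and no reset: what is moved stays moved. The work goes in short steps, Python scripts to look and compute and a tool call to move; the robot and the scene stay as the last step left them, time stands still between calls to the robot, and variables do not carry over. Pictures are saved under pics/ and viewed, at most 10 in all, crops included, and the job is handed in when it is done.

Besides the shell and the picture viewer there is one more tool, called after "Call:" as name([rows], argument=value, ...), one row to a line, values as JSON. move_arm: Moves the arm, as the interface text tells. Its arguments: {"type":"object","properties":{"steps":{"type":"array"},"squeeze":{"type":"number"}},"required":["steps"]}

```bash
mkdir -p pics && python3 - <<'E'
from bench import env
import cv2
s=env.read_state(); print({k:s[k] for k in('time_s','tool_pos','eef_rot','grip_width','q')})
for n in('scene','top'):
    cv2.imwrite(f'pics/{n}0.png',env.snapshot(n)); c=env.get_calibration(n); print(n,c)
print(env.get_calibration('wrist'))
E
```

```text
{'time_s': 0.0, 'tool_pos': array([ 0.22928752, -0.63447604,  0.30299565]), 'eef_rot': array([-1.72473074e-01,  9.85013900e-01,  7.84129807e-04, -2.00261099e-04]), 'grip_width': 1.0039135270145694, 'q': array([-9.35898707e-01,  3.59343703e-01,  1.10729792e-02, -3.61298567e-04,
       -1.22410815e+00, -2.88094835e-01])}
scene {'intrinsics': array([[513.56151696,   0.        , 318.89405995],
       [  0.        , 513.56151696, 242.75023703],
       [  0.        ,   0.        ,   1.        ]]), 'D': array([-0.01563755,  0.        ,  0.        ,  0.        ,  0.        ]), 'world_from_camera': array([[ 0.76455975,  0.32543837, -0.55636162,  1.04172914],
       [ 0.64449893, -0.39716422,  0.65336186, -0.62477079],
       [-0.00833792, -0.85810865, -0.51340046,  0.59545684],
       [ 0.        ,  0.        ,  0.        ,  1.        ]])}
top {'intrinsics': array([[487.28249778,   0.        , 321.8368017 ],
       [  0.        , 487.28249778, 245.32747866],
       [  0.        ,   0.        ,   1.        ]]), 'D': array([0.04334317, 0.        , 0.        , 0.        , 0.        ]), 'world_fr
[... 152 characters left out ...]
8, -0.05197359, -0.99826146,  1.04690959],
       [ 0.        ,  0.        ,  0.        ,  1.        ]])}
{'intrinsics': array([[359.24289335,   0.        , 322.07406332],
       [  0.        , 359.24289335, 242.67434971],
       [  0.        ,   0.        ,   1.        ]]), 'D': array([-0.0681309,  0.       ,  0.       ,  0.       ,  0.       ]), 'mount': array([[-1.46103973e-04, -9.56486868e-01, -2.91775342e-01,
         7.42778684e-02],
       [ 9.99999628e-01,  1.08231959e-04, -8.55543051e-04,
         1.39879093e-04],
       [ 8.49895110e-04, -2.91775359e-01,  9.56486496e-01,
        -7.06747330e-02],
       [ 0.00000000e+00,  0.00000000e+00,  0.00000000e+00,
         1.00000000e+00]])}
```

View pics/top0.png

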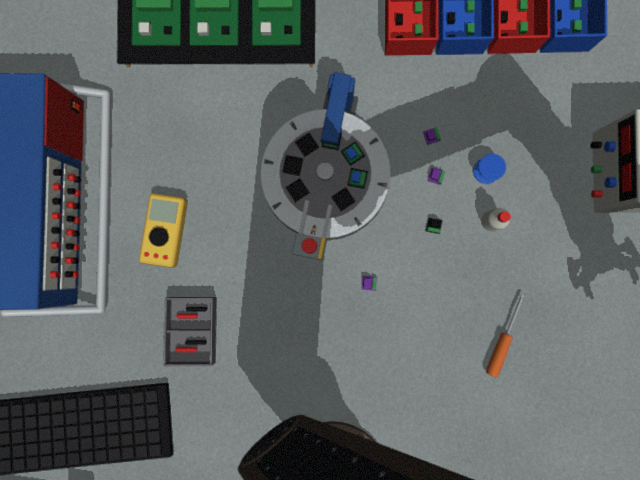

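View pics/scene0.png

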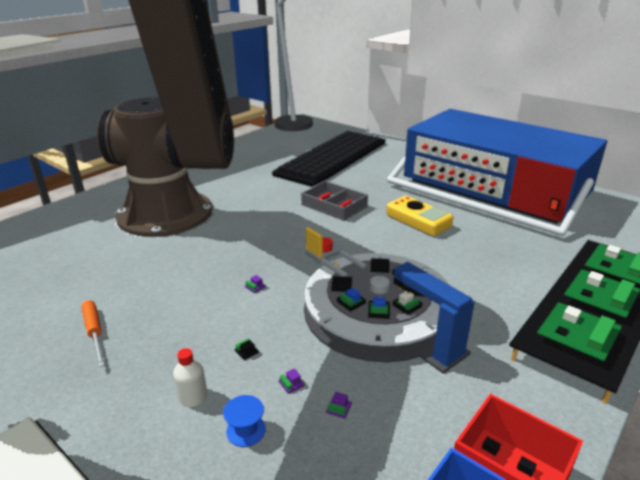

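The top view shows the carousel hub at (325,171), the red plunger cap at (310,245) and the yellow fin right of it at (322,246). The test head is at (340,105). Other red things in the view are the bottle cap (504,216), the plug pieces in the tray (188,315) and (187,349), and the red bins. Only (310,245) is on the carousel arm beside a fin. The purple and black modules at (432,136), (436,175), (434,226) and (369,282) are decoys. Next I measure these and check with a close crop.

```bash
cat > h.py <<'E'
import numpy as np, cv2
from scipy.spatial.transform import Rotation as R
from bench import env
def ray(name,uv,z,T=None):
    c=env.get_calibration(name)
    T=c['world_from_camera'] if T is None else T@c['mount']
    p=cv2.undistortPoints(np.array([[uv]],float),c['intrinsics'],c['D'])[0,0]
    d=T[:3,:3]@[p[0],p[1],1]; o=T[:3,3]
    return o+d*(z-o[2])/d[2]
def tcp(s):
    T=np.eye(4);T[:3,:3]=R.from_quat(s['eef_rot']).as_matrix();T[:3,3]=s['tool_pos'];return T
def blob(im,lo,hi,box):
    x0,y0,x1,y1=box
    m=cv2.inRange(cv2.cvtColor(im[y0:y1,x0:x1],cv2.COLOR_BGR2HSV),lo,hi)
    n,l,st,c=cv2.connectedComponentsWithStats(m); i=1+np.argmax(st[1:,4])
    return c[i]+[x0,y0],st[i]
E
python3 - <<'E'
from h import *
im=cv2.imread('pics/top0.png')
r,s1=blob(im,(0,150,60),(8,255,255),(285,225,345,270)); y,s2=blob(im,(18,120,80),(35,255,255),(285,225,345,270))
print(r,s1,y,s2)
P=ray('top',r,.078); F=ray('top',y,.10); print('plunger',P,'fin',F)
# ring centre: threshold bright ring -> fit using outer edge guesses
C=ray('top',(325,171),.055); print('C',C,np.linalg.norm((P-C)[:2]),np.degrees(np.arctan2(*(P-C)[1::-1])))
cv2.imwrite('pics/crop.png',cv2.resize(im[90:300,240:450],(600,600),interpolation=cv2.INTER_CUBIC))
E
```

```text
[308.97633136 245.11242604] [ 17  13  15  15 169] [321.37894737 247.56842105] [33 12  8 22 95]
plunger [0.48188042 0.04872702 0.078     ] fin [0.4759849 0.0233425 0.1      ]
C [0.63550559 0.01772563 0.055     ] 0.15672198492303394 168.5909952095729
```

View pics/crop.png

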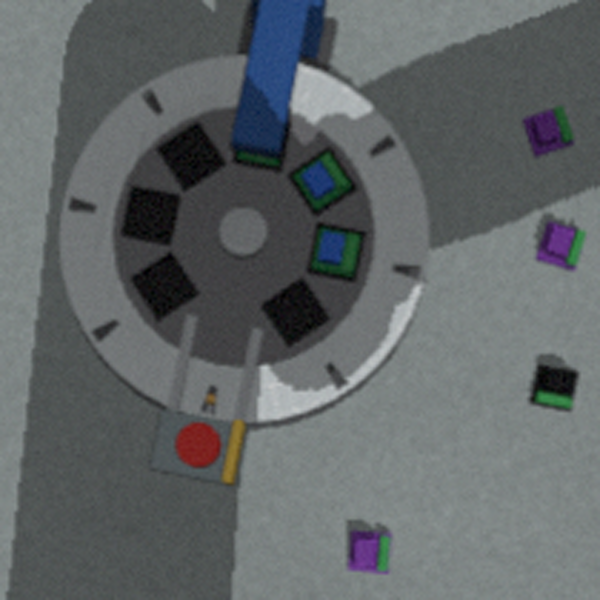

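The crop confirms the red cap with the yellow fin on its counter-clockwise side. The table has the white-relay module under the head and the blue ones next. Now I move above the plunger with the fingers shut.

Call:
move_arm([
  {"gripper":0,"travel":[-2.94,3.48,0],"angular":[0,0,0]},
  {"gripper":0,"travel":[-2.94,3.48,0],"angular":[0,0,0]},
  {"gripper":0,"travel":[-2.94,3.48,0],"angular":[0,0,0]},
  {"gripper":0,"travel":[-2.94,3.48,0],"angular":[0,0,0]},
  {"gripper":0,"travel":[-2.94,3.48,0],"angular":[0,0,0]},
  {"gripper":0,"travel":[-2.94,3.48,0],"angular":[0,0,0]},
  {"gripper":0,"travel":[-2.94,3.48,0],"angular":[0,0,0]},
  {"gripper":0,"travel":[-2.94,3.48,0],"angular":[0,0,0]},
  {"gripper":0,"travel":[-2.94,3.48,0],"angular":[0,0,0]},
  {"gripper":0,"travel":[-2.94,3.48,0],"angular":[0,0,0]},
  {"gripper":0,"travel":[-2.94,3.48,0],"angular":[0,0,0]},
  {"gripper":0,"travel":[-2.94,3.48,0],"angular":[0,0,0]},
])

```text
time_s: 1.3
tool_pos: [0.4193, -0.1203, 0.304]
eef_rot: [-0.173, 0.985, 0.0, 0.0]
wrist_force: [1.4, -1.8, -0.1]
grip_width: 0.001
finger_force: 0.0
```

Call:
move_arm([
  {"gripper":0,"travel":[-2.94,3.48,0],"angular":[0,0,0]},
  {"gripper":0,"travel":[-2.94,3.48,0],"angular":[0,0,0]},
  {"gripper":0,"travel":[-2.94,3.48,0],"angular":[0,0,0]},
  {"gripper":0,"travel":[-2.94,3.48,0],"angular":[0,0,0]},
  {"gripper":0,"travel":[0,0,1.2],"angular":[0,0,7.8]},
  {"gripper":0,"travel":[0,0,1.2],"angular":[0,0,7.8]},
  {"gripper":0,"travel":[0,0,1.2],"angular":[0,0,7.8]},
  {"gripper":0,"travel":[0,0,1.2],"angular":[0,0,7.8]},
  {"gripper":0,"travel":[0,0,0],"angular":[0,0,0]},
  {"gripper":0,"travel":[0,0,0],"angular":[0,0,0]},
])

```text
time_s: 2.3
tool_pos: [0.4825, 0.0487, 0.256]
eef_rot: [0.097, 0.995, -0.0, -0.0]
wrist_force: [0.6, -0.3, 0.4]
grip_width: 0.002
finger_force: 0.0
```

```bash
python3 - <<'E'
from h import *
s=env.read_state(); T=tcp(s); print(s['time_s'],T.round(4),s['grip_width'],s['q'].round(2),s['wrist_force'].round(1))
im=env.snapshot('wrist'); cv2.imwrite('pics/w1.png',im)
np.save('T1.npy',T)
E
```

```text
2.3 [[-9.813e-01  1.924e-01 -5.000e-04  4.825e-01]
 [ 1.924e-01  9.813e-01 -4.000e-04  4.870e-02]
 [ 4.000e-04 -5.000e-04 -1.000e+00  2.560e-01]
 [ 0.000e+00  0.000e+00  0.000e+00  1.000e+00]] 0.0020048812770061576 [ 0.51  0.08 -0.47  0.   -1.02 -2.27] [ 0.6 -0.3  0.4]
```

View pics/w1.png

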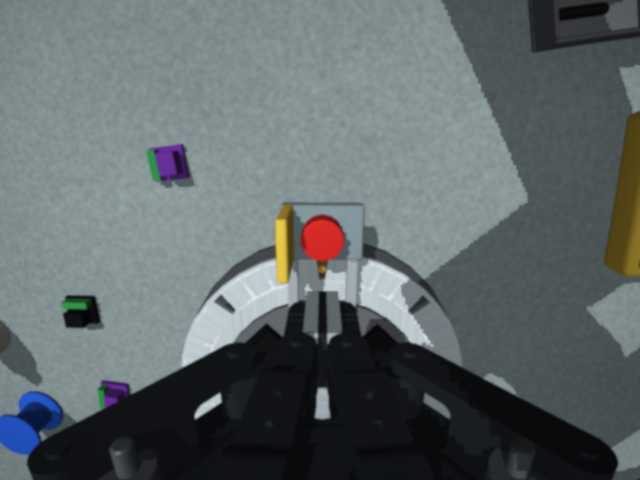

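The wrist view shows the red cap at (323,239), the fin at (285,243) to its left (the tool's -y side), and the shut fingertips around (322,310).

```bash
python3 - <<'E'
from h import *
T=np.load('T1.npy'); im=cv2.imread('pics/w1.png')
r,st=blob(im,(0,150,60),(8,255,255),(270,190,380,275)); P=ray('wrist',r,.077,T)
C0=np.array([.6355,.0177,.078])
print(r,st,'P',P,'in tool',(T[:3,:3].T@(P-T[:3,3]))[:2], 'rad',np.linalg.norm((P-C0)[:2]),np.degrees(np.arctan2(*(P-C0)[1::-1])))
for uv in [(285,207),(279,281)]: 
    f=ray('wrist',uv,.108,T); print('fin',f,T[:3,:3].T@(f-T[:3,3]))
E
```

```text
[321.91201576 238.25082075] [  31   26   43   46 1523] P [0.48098314 0.04876869 0.077     ] in tool [ 0.0014424  -0.00012636] rad 0.1576094001649848 168.6311360864817
fin [0.44796901 0.03203579 0.108     ] [ 0.03063225 -0.02291534  0.14799112]
fin [0.49547745 0.01715118 0.108     ] [-0.0188526  -0.02837909  0.14797321]
```

Call:
move_arm([
  {"gripper":0,"travel":[0.1,0,3],"angular":[0,0,0]},
  {"gripper":0,"travel":[0,0,3],"angular":[0,0,0]},
  {"gripper":0,"travel":[0,0,3],"angular":[0,0,0]},
  {"gripper":0,"travel":[0,0,1],"angular":[0,0,0]},
  {"gripper":0,"travel":[0,0,0.4],"angular":[0,0,0]},
  {"gripper":0,"travel":[0,0,0.4],"angular":[0,0,0]},
  {"gripper":0,"travel":[0,0,0],"angular":[0,0,0]},
  {"gripper":0,"travel":[0,0,0],"angular":[0,0,0]},
])

```text
time_s: 3.15
tool_pos: [0.4822, 0.0492, 0.1491]
eef_rot: [0.098, 0.995, 0.0, 0.001]
wrist_force: [-0.1, -0.6, 2.8]
grip_width: -0.001
finger_force: 1.0
```

Call:
move_arm([
  {"gripper":0,"travel":[0,0,0.3],"angular":[0,0,0]},
  {"gripper":0,"travel":[0,0,0.3],"angular":[0,0,0]},
  {"gripper":0,"travel":[0,0,0.3],"angular":[0,0,0]},
  {"gripper":0,"travel":[0,0,0],"angular":[0,0,0]},
  {"gripper":0,"travel":[0,0,0],"angular":[0,0,0]},
  {"gripper":0,"travel":[0,0,0],"angular":[0,0,0]},
])

```text
time_s: 3.75
tool_pos: [0.4822, 0.0492, 0.1393]
eef_rot: [0.099, 0.995, 0.0, 0.001]
wrist_force: [0.7, -0.8, 4.5]
grip_width: 0.001
finger_force: 2.6
```

Call:
move_arm([
  {"gripper":0,"travel":[0,0,0.1],"angular":[0,0,0]},
  {"gripper":0,"travel":[0,0,0],"angular":[0,0,0]},
  {"gripper":0,"travel":[0,0,0],"angular":[0,0,0]},
])

```text
time_s: 4.05
tool_pos: [0.4822, 0.0492, 0.1385]
eef_rot: [0.098, 0.995, 0.0, 0.001]
wrist_force: [0.3, 0.6, 7.9]
grip_width: -0.001
finger_force: 3.8
```

Call:
move_arm([
  {"gripper":0,"travel":[0,-0.2,0],"angular":[0,0,0]},
  {"gripper":0,"travel":[0,-0.2,0],"angular":[0,0,0]},
  {"gripper":0,"travel":[0,-0.2,0],"angular":[0,0,0]},
  {"gripper":0,"travel":[0,-0.2,0],"angular":[0,0,0]},
  {"gripper":0,"travel":[0,0,0],"angular":[0,0,0]},
])

```text
time_s: 4.55
tool_pos: [0.4808, 0.0415, 0.1385]
eef_rot: [0.098, 0.995, 0.0, 0.001]
wrist_force: [1.3, 0.4, 6.5]
grip_width: -0.001
finger_force: 3.3
```

```bash
python3 - <<'E'
from h import *
s=env.read_state(); T=tcp(s); print(s['time_s'],T.round(4),s['wrist_force'].round(1))
im=env.snapshot('wrist'); cv2.imwrite('pics/w2.png',im)
np.save('T2.npy',T)
E
```

```text
4.55 [[-9.806e-01  1.960e-01  1.900e-03  4.808e-01]
 [ 1.960e-01  9.806e-01  8.000e-04  4.150e-02]
 [-1.700e-03  1.100e-03 -1.000e+00  1.385e-01]
 [ 0.000e+00  0.000e+00  0.000e+00  1.000e+00]] [1.3 0.4 6.5]
```

View pics/w2.png

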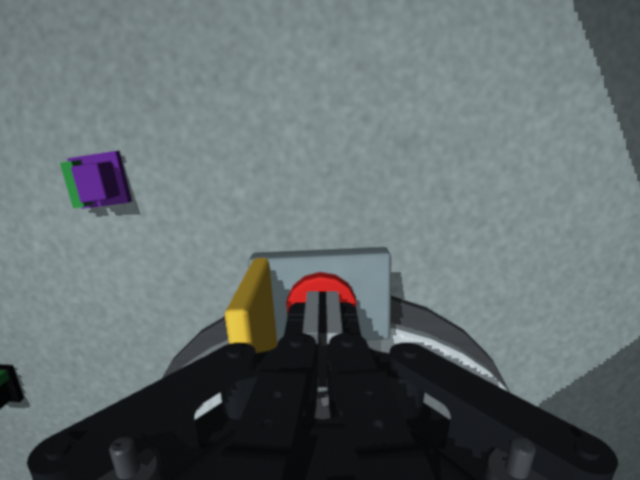

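The finger is still centred on the cap and friction has dragged the table about 0.05 rad. I carry on along the arc while pressed.

Call:
move_arm([
  {"gripper":0,"travel":[-0.03,-0.41,0],"angular":[0,0,-1.5]},
  {"gripper":0,"travel":[-0.03,-0.41,0],"angular":[0,0,-1.5]},
  {"gripper":0,"travel":[-0.03,-0.41,0],"angular":[0,0,-1.5]},
  {"gripper":0,"travel":[-0.03,-0.41,0],"angular":[0,0,-1.5]},
  {"gripper":0,"travel":[-0.03,-0.41,0],"angular":[0,0,-1.5]},
  {"gripper":0,"travel":[0,0,0],"angular":[0,0,0]},
])

```text
time_s: 5.2
tool_pos: [0.4791, 0.0206, 0.1385]
eef_rot: [0.033, 0.999, 0.0, 0.001]
wrist_force: [-0.3, -0.9, 7.2]
grip_width: 0.008
finger_force: 3.8
```

```bash
python3 - <<'E'
from h import *
s=env.read_state(); T=tcp(s); print(s['time_s'],T.round(4)[:3,3],s['wrist_force'].round(1))
im=env.snapshot('wrist'); im2=env.snapshot('top')
cv2.imwrite('pics/w3.png',np.hstack([cv2.resize(im,(400,300)),cv2.resize(im2[100:310,200:480],(400,300))]))
C=np.array([.6355,.0177]); d=T[:2,3]-C; print('r',np.linalg.norm(d),'tool ang-168.6',np.degrees(np.arctan2(d[1],d[0]))%360-168.6,'yaw',np.degrees(np.arctan2(T[1,0],T[0,0]))%360)
E
```

```text
5.2 [0.4791 0.0206 0.1385] [-0.3 -0.9  7.2]
r 0.15647648737076997 tool ang-168.6 10.341293110073991 yaw 176.23618833575975
```

View pics/w3.png

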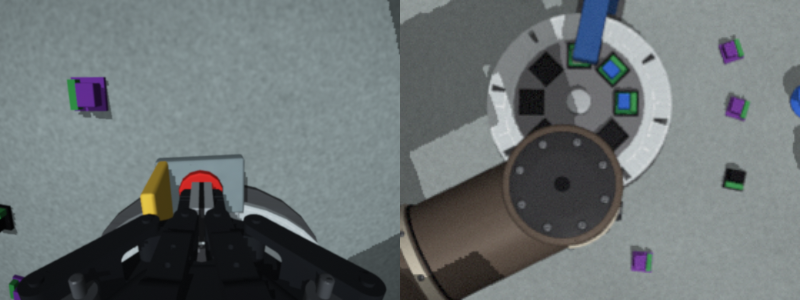

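The table is at about 10° (0.18 rad) with the modules seated. Now I lift clear of the cap so the pin rides under the ring, then push on the fin.

Call:
move_arm([
  {"gripper":0,"travel":[0,0,-0.6],"angular":[0,0,0]},
  {"gripper":0,"travel":[0,0,-0.6],"angular":[0,0,0]},
  {"gripper":0,"travel":[0,0,-0.6],"angular":[0,0,-1.4]},
  {"gripper":0,"travel":[0,0,0],"angular":[0,0,-1.3]},
  {"gripper":0,"travel":[0,-0.3,0],"angular":[0,0,0]},
  {"gripper":0,"travel":[0,-0.3,0],"angular":[0,0,0]},
  {"gripper":0,"travel":[0,-0.3,0],"angular":[0,0,0]},
  {"gripper":0,"travel":[0,-0.3,0],"angular":[0,0,0]},
  {"gripper":0,"travel":[0,-0.2,0],"angular":[0,0,0]},
  {"gripper":0,"travel":[0,0,0],"angular":[0,0,0]},
])

```text
time_s: 6.3
tool_pos: [0.4782, 0.0063, 0.1559]
eef_rot: [0.01, 1.0, -0.0, -0.0]
wrist_force: [-0.5, -0.0, -0.1]
grip_width: -0.005
finger_force: 0.2
```

Call:
move_arm([
  {"gripper":0,"travel":[-0.04,-0.41,0],"angular":[0,0,-1.5]},
  {"gripper":0,"travel":[-0.04,-0.41,0],"angular":[0,0,-1.5]},
  {"gripper":0,"travel":[-0.04,-0.41,0],"angular":[0,0,-1.5]},
  {"gripper":0,"travel":[-0.04,-0.41,0],"angular":[0,0,-1.5]},
  {"gripper":0,"travel":[-0.04,-0.41,0],"angular":[0,0,-1.5]},
  {"gripper":0,"travel":[-0.04,-0.41,0],"angular":[0,0,-1.5]},
  {"gripper":0,"travel":[-0.04,-0.41,0],"angular":[0,0,-1.5]},
  {"gripper":0,"travel":[-0.04,-0.41,0],"angular":[0,0,-1.5]},
  {"gripper":0,"travel":[-0.04,-0.41,0],"angular":[0,0,-1.5]},
  {"gripper":0,"travel":[-0.04,-0.41,0],"angular":[0,0,-1.5]},
])

```text
time_s: 7.3
tool_pos: [0.4863, -0.0336, 0.1559]
eef_rot: [-0.121, 0.993, 0.0, 0.0]
wrist_force: [1.0, 4.3, -0.2]
grip_width: -0.001
finger_force: 2.1
```

```bash
python3 - <<'E'
from h import *
s=env.read_state(); T=tcp(s); print(s['time_s'],T.round(4)[:3,3],s['wrist_force'].round(1))
im=env.snapshot('wrist'); im2=env.snapshot('top')
cv2.imwrite('pics/w4.png',np.hstack([cv2.resize(im,(400,300)),cv2.resize(im2[100:310,200:480],(400,300))]))
C=np.array([.6355,.0177]); d=T[:2,3]-C; print('r',np.linalg.norm(d),'tool ang-168.6',np.degrees(np.arctan2(d[1],d[0]))%360-168.6,'yaw',np.degrees(np.arctan2(T[1,0],T[0,0]))%360)
E
```

```text
7.3 [ 0.4863 -0.0336  0.1559] [ 1.   4.3 -0.2]
r 0.15778618247704776 tool ang-168.6 30.36448903846599 yaw 193.93355431469152
```

View pics/w4.png

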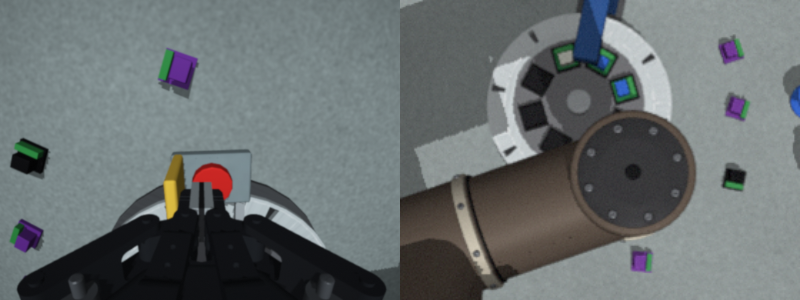

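The finger is bearing on the fin and the table is near 25°. I push on, slowing near the hole.

Call:
move_arm([
  {"gripper":0,"travel":[-0.04,-0.41,0],"angular":[0,0,-1.5]},
  {"gripper":0,"travel":[-0.04,-0.41,0],"angular":[0,0,-1.5]},
  {"gripper":0,"travel":[-0.04,-0.41,0],"angular":[0,0,-1.5]},
  {"gripper":0,"travel":[-0.04,-0.41,0],"angular":[0,0,-1.5]},
  {"gripper":0,"travel":[-0.04,-0.41,0],"angular":[0,0,-1.5]},
  {"gripper":0,"travel":[-0.04,-0.41,0],"angular":[0,0,-1.5]},
  {"gripper":0,"travel":[-0.04,-0.41,0],"angular":[0,0,-1.5]},
  {"gripper":0,"travel":[-0.04,-0.41,0],"angular":[0,0,-1.5]},
  {"gripper":0,"travel":[-0.04,-0.41,0],"angular":[0,0,-1.5]},
  {"gripper":0,"travel":[-0.04,-0.41,0],"angular":[0,0,-1.5]},
])

```text
time_s: 8.4
tool_pos: [0.504, -0.0704, 0.1559]
eef_rot: [-0.249, 0.968, 0.0, -0.0]
wrist_force: [-0.5, 2.6, 0.1]
grip_width: 0.002
finger_force: 1.0
```

Call:
move_arm([
  {"gripper":0,"travel":[-0.01,-0.14,0],"angular":[0,0,-0.5]},
  {"gripper":0,"travel":[-0.01,-0.14,0],"angular":[0,0,-0.5]},
  {"gripper":0,"travel":[-0.01,-0.14,0],"angular":[0,0,-0.5]},
  {"gripper":0,"travel":[-0.01,-0.14,0],"angular":[0,0,-0.5]},
  {"gripper":0,"travel":[-0.01,-0.14,0],"angular":[0,0,-0.5]},
])

```text
time_s: 8.9
tool_pos: [0.508, -0.0765, 0.1558]
eef_rot: [-0.27, 0.963, 0.0, -0.0]
wrist_force: [-1.0, 1.6, 0.3]
grip_width: 0.001
finger_force: 1.0
```

Call:
move_arm([
  {"gripper":0,"travel":[-0.01,-0.14,0],"angular":[0,0,-0.5]},
  {"gripper":0,"travel":[-0.01,-0.14,0],"angular":[0,0,-0.5]},
  {"gripper":0,"travel":[-0.01,-0.14,0],"angular":[0,0,-0.5]},
])

```text
time_s: 9.2
tool_pos: [0.5098, -0.0791, 0.1557]
eef_rot: [-0.283, 0.959, 0.001, -0.001]
wrist_force: [-8.7, 13.5, 8.6]
grip_width: 0.001
finger_force: 8.2
```

The force jumped at about 44°, so the pin has probably dropped into the hole. I back off the fin, rise and check.

Call:
move_arm([
  {"gripper":0,"travel":[0,0.3,0],"angular":[0,0,0]},
  {"gripper":0,"travel":[0,0.4,0],"angular":[0,0,0]},
  {"gripper":0,"travel":[0,0.2,-1],"angular":[0,0,0]},
  {"gripper":0,"travel":[0,0,-3],"angular":[0,0,0]},
  {"gripper":0,"travel":[0,0,-3],"angular":[0,0,0]},
  {"gripper":0,"travel":[0,0,-3],"angular":[0,0,0]},
  {"gripper":0,"travel":[3,0,-2],"angular":[0,0,0]},
  {"gripper":0,"travel":[3,0,0],"angular":[0,0,0]},
  {"gripper":0,"travel":[0,0,0],"angular":[0,0,0]},
  {"gripper":0,"travel":[0,0,0],"angular":[0,0,0]},
])

```text
time_s: 10.2
tool_pos: [0.4553, -0.1051, 0.2771]
eef_rot: [-0.283, 0.959, -0.0, 0.001]
wrist_force: [0.8, -0.4, -0.2]
grip_width: 0.001
finger_force: 0.0
```

```bash
python3 - <<'E'
from h import *
s=env.read_state(); T=tcp(s); print(s['time_s'],T.round(4)[:3,3],s['wrist_force'].round(1))
im=env.snapshot('wrist'); im2=env.snapshot('scene')
cv2.imwrite('pics/w5.png',np.vstack([im[:300],cv2.resize(im2[200:380,230:500],(640,300))][:2]))
m=cv2.inRange(cv2.cvtColor(im,cv2.COLOR_BGR2HSV),(0,150,60),(8,255,255))
n,l,st,c=cv2.connectedComponentsWithStats(m)
for i in range(1,n):
    if st[i,4]>200:
        for z in(.078,.069):
            P=ray('wrist',c[i],z,T);d=(P-[.6355,.0177,0])[:2];print(c[i],st[i],z,P,np.linalg.norm(d),np.degrees(np.arctan2(d[1],d[0]))%360-168.6)
E
```

```text
10.2 [ 0.4553 -0.1051  0.2771] [ 0.8 -0.4 -0.2]
[ 12.79034691 166.65007541] [  0 154  32  28 663] 0.078 [ 0.54162591 -0.3380392   0.078     ] 0.36791672901166966 86.61750481215572
[ 12.79034691 166.65007541] [  0 154  32  28 663] 0.069 [ 0.54659694 -0.3444735   0.069     ] 0.3729254552057743 87.60824798830495
[326.86597938 287.57388316] [310 280  33  23 291] 0.078 [ 0.49264684 -0.07676697  0.078     ] 0.17126304915306617 44.876154417321885
[326.86597938 287.57388316] [310 280  33  23 291] 0.069 [ 0.49598279 -0.07447914  0.069     ] 0.16721856061204768 44.852773735384716
```

View pics/w5.png

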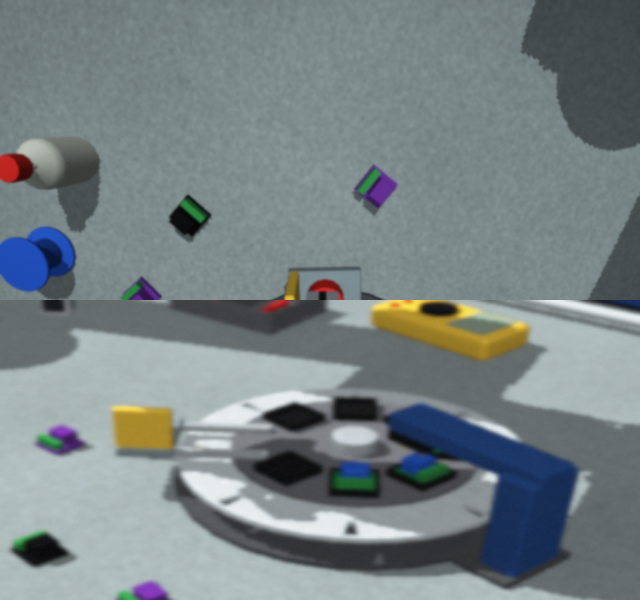

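The cap sits at about 44.9°, and the modules are seated with the blue one under the head. The finger partly hides the cap here, so I take the same view as the first wrist picture to confirm the plunger is fully up.

Call:
move_arm([
  {"gripper":0,"travel":[-3.1,0.2,1],"angular":[0,0,0]},
  {"gripper":0,"travel":[-3.1,0.2,1.1],"angular":[0,0,0]},
  {"gripper":0,"travel":[0,0,0],"angular":[0,0,0]},
  {"gripper":0,"travel":[0,0,0],"angular":[0,0,0]},
  {"gripper":0,"travel":[0,0,0],"angular":[0,0,0]},
])

```text
time_s: 10.8
tool_pos: [0.5053, -0.0677, 0.2547]
eef_rot: [-0.283, 0.959, -0.0, -0.0]
wrist_force: [-0.6, -0.1, 1.1]
grip_width: 0.003
finger_force: 0.0
```

```bash
python3 - <<'E'
from h import *
s=env.read_state(); T=tcp(s); print(s['time_s'],T.round(4)[:3,3],s['wrist_force'].round(1))
im=env.snapshot('wrist')
r,st=blob(im,(0,150,60),(8,255,255),(250,170,400,300)); print(r,st)
for z in(.077,.068):
    P=ray('wrist',r,z,T);d=(P-[.6355,.0177,z])[:2];print(z,P,np.linalg.norm(d),np.degrees(np.arctan2(d[1],d[0]))%360-168.63)
w=cv2.imread('pics/w1.png')
cv2.imwrite('pics/w6.png',np.hstack([cv2.resize(a[170:320,230:430],(400,300),interpolation=cv2.INTER_CUBIC) for a in(w,im)]))
E
```

```text
10.8 [ 0.5053 -0.0677  0.2547] [-0.6 -0.1  1.1]
[318.75065789 238.45394737] [  48   46   42   46 1520]
0.077 [ 0.50502532 -0.07083655  0.077     ] 0.15767803860010515 45.52974269212427
0.068 [ 0.50727503 -0.0694917   0.068     ] 0.15506139683462733 45.58531082683376
```

View pics/w6.png

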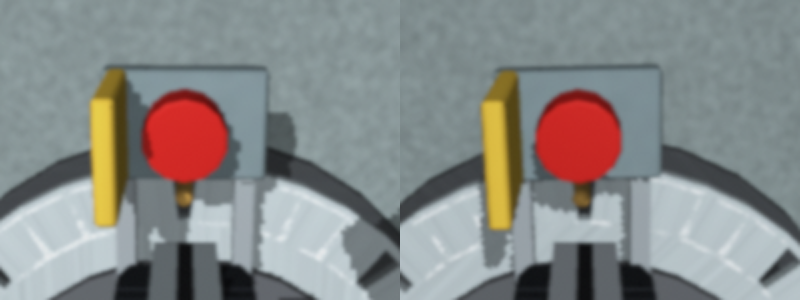

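The two views match: the cap has the same area (1520 against 1523 px), radius and side height, and the angle is about 45°. The plunger is up in the next hole and the arm is clear, so I hand in.

```bash
python3 -c "
from bench import env
print(env.close_job())"
```

```text
the job is handed in; nothing more can be done
None
```

I indexed the carousel one hole counter-clockwise. By the last wrist picture the table is at about 45° with the plunger fully up in the next hole; the modules looked seated in the pictures, and nothing else was touched. The job is handed in, and no verdict came back.

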